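# Close up the tooth drawers and the model case

### The arm

A 7-joint arm with a two-finger parallel gripper is mounted at the origin on the work surface. World frame = base frame: x ahead of the robot, y to its left, z up, the work surface at z = 0. Lengths are in m, angles in rad, forces in N, time in s.
With the tool pointing down it reaches from about 0.4 to 0.9 m from the base axis. Payload 5.5 kg.
Tool frame: the origin (TCP) lies midway between the tips of the shut fingers; the grasp point (between the pads) lies 19 mm behind it; z points along the fingers, y is the line along which they close (so a half turn about z gives the same grasp; the last joint's range is limited). The gripper opens to 85 mm and grips with 20 to 120 N. Pads are 22 mm wide; open, the fingers measure 114 mm over their backs; the gripper's body (76 mm by 85 mm) begins 54 mm behind the grasp point. The pads swing forward as they close: fully open they stand 13 mm farther back than shut.
Start: joints at [-1.046, 0.501, -0.427, 1.55, 0.221, 1.138, -0.21], TCP at [0.168, 0.628, 0.231] pointing down, gripper open.
Joint ranges: [-2.88, 2.88], [-0.31, 2.03], [-1.54, 1.56], [0.2, 2.42], [-1.41, 4.55], [0.19, 2.02], [-2.57, 2.57]. Speed limits (rad/s): [2.57, 2.57, 3.14, 3.14, 3.14, 3.14, 3.14].

### API

Orientations are given as a unit quaternion [w, x, y, z].
In Python, from rig import manip gives the robot as it stands. The module is installed in compiled form; this text tells all that it offers.
- The arm moves only by the tool step_arm, never from a script. Its argument "moves" is a list of rows, each an object of numbers: "dx", "dy", "dz": the shift along the tool's x, y, z in units of 60 mm (1.0 is 60 mm); "turn": the turn about the tool's z in units of 8 degrees (1.0 is 8 degrees); "jaw": the finger opening in mm, from 0 to 85.4. In form: [{"dx": .., "dy": .., "dz": .., "turn": .., "jaw": ..}, ...]. A call has exactly 10 rows; each row is the pose to reach, as a shift and turn from the pose commanded when the call began, along the tool's axes at that moment; what a row does not reach only later rows make up. A row lasts 1/8 s, in which the tool goes at most 62.5 mm and 10.7 degrees, less where a joint would pass 70% of its speed; a pose out of reach is approached as far as the arm can. A call with a gripper value outside its range is refused whole. The fingers move at their own pace and stop on an object; "squeeze" is the grip in N (left out, the last holds). Time passes only in rows, so rows that repeat a pose let the fingers close, or fill a call up. It gives the time, the measured TCP pose, the force, the opening and the grip force at its end, in the units of the state.
- manip.state(): the state, without advancing time (a new reading comes with each control period).
- manip.get_image(name): name is "side" or "top" or "wrist"; returns a dict with "pixels" (400x640x3 uint8, blue, green, red), "range_z" (400x640 float32, m along the optical axis (not along the pixel's ray), 0 where there is no reading), "intrinsics" (3x3 intrinsics, pixels), "R" (3x3) and "t" (3): a world point X has camera coordinates R X + t; the wrist camera has in their place "hand_eye" (4x4, takes a point from camera to tool coordinates, whose origin is the TCP and whose axes are the flange's). Camera axes: x right, y down, z forward; pixel columns grow to the right and rows downward; lengths in m; the calibration is good to about 2 mm. The wrist camera is an equidistant fisheye: a pixel r from the principal point sees the ray r / f radians off the axis. A picture is of the moment at which its call begins: read the wrist's pose just before it.
- manip.sign_off(): hands the job in; it is judged then, once.
Trained networks look in the newest picture that a camera, given by its name, has taken for a name from the list of things; names that differ only in an ending like _2 or _b are one class to them, and where a whole thing is asked for, a point or a joint stands for the part that bears it (a point fixed in the world has none). Each returns a list of dicts, best first, with "score" (0 to 1); they miss things now and then, are a little off and sometimes report something else, mostly with a low value. They report only what shows in the picture. A call takes as long as a camera call.
- manip.find_in(label, camera): "point" ([x, y, z] in m, in world coordinates, good to about 4 mm: the middle of the surface that is visible of it).
- manip.mark_of(label, camera): "point" ([x, y, z] in m, in world coordinates, good to about 4 mm: a listed point, or the origin of a listed thing).
The state is a dict: "time": time; "joint_pos": joint angles; "qd": joint speeds; "tau": joint torques, N m; "ee_pos": TCP position; "tcp_rot": TCP orientation; "contact_force": force on the tool from outside, world axes, zero at the start; "wrist_torque": the same for the moment, N m; "width": finger opening in m; "gripper_force": force on a finger pad.
Only numpy, scipy, OpenCV 4.12 (cv2) and the standard library are available. Lean on these libraries where they do the work, as an engineer would, in place of code of your own. Each camera call takes 0.05 s, during which the arm holds its last target. There are 200 camera calls.

### The job

Close up the dental bench before grinding starts: push both open drawers of the small cabinet fully home and push the raised lid of the model case down until it is shut, in any order and without slamming them. Work only on the outside, on the drawer fronts and the outer face of the lid: do not reach into the drawers or pinch the lid, and leave the casts, tools and containers where they stand.

Things in the scene. Friction and masses are not known exactly. Their poses are not given: they have to be found in the camera images.
- cabinet: white steel bench cabinet, fixed (cannot shift), 190 deep (x) x 240 wide (y) x 100 high, with two grey drawers side by side. Origin: centre of its underside, on the table. Its own x axis points from the drawer fronts to its back; y points to its left as seen from the fronts; z up. The drawers open towards its -x
- drawer_left (a joint): how far the left (+y side) drawer is pulled out, m: 0 = shut, fronts flush; it travels up to 0.13. Starts 0.03 to 0.075 out. Slides with about 1 to 2 N of friction, stays where it is left
- drawer_right (a joint): the same for the right (-y side) drawer. Behind each front panel is an open plywood tray, 150 x 96 x 66 high, its rim 14 below the panel's top edge, with cards of denture teeth: not to be touched by the fingers
- drawer_left_front (a point): centre of the outer (-x) face of the left drawer's flat front panel, 50 above the table; it moves with the drawer. The panel is 112 wide, 88 high (6 to 94 above the table), 15 thick, with no handle, only a dark flush finger mark. Axes parallel to the cabinet's; push along +x.
- drawer_right_front (a point): the same for the right drawer; the two centres lie 116 apart along the cabinet's y
- case: grey plastic open-topped model case, fixed (cannot shift), 150 deep (x) x 200 wide (y) x 75 high, walls 5, two casts inside. Origin: centre of its underside, on the table. Its lid is hinged along the far (+x) rim; x axis from the free-edge side to the hinge side
- lid (a joint): angle of the case's lid, rad: 0 = shut and level, 1.57 = upright, stops at 1.9. Starts 1.0 to 1.4. A stiff hinge holds it at any angle; 0.2 to 1.5 N at its free edge push it down. The lid's inner face has a grey padding 5 thick, 12 in from all edges: not to be touched by the fingers
- lid_hinge (a point): middle of the hinge line, 75 above the table, at the case's +x rim. The frame turns with the lid: its -x points from the hinge to the free edge, z out of the outer face, y along the hinge
- lid_edge (a point): middle of the lid's free edge on the outer face. The lid is a flat grey plate 150 (hinge to edge) x 200 wide x 6 thick; the outer face lies 6 along z from the hinge. It faces up when shut, and away from the robot and up when raised.
- cast_mid: cream plaster dental cast, horseshoe-shaped, about 62 x 64 x 30 high, loose, between cabinet and case in front of the denture. Origin: centre of its underside (so for all the loose things below)
- denture: cast with pink gums and teeth, 62 x 64 x 30 high, loose, between cabinet and case, further back
- cast_top: yellow plaster cast, 62 x 64 x 30 high, loose, on top of the cabinet towards the back
- mixing_cup: dark rubber mixing cup, 64 across, 55 high, loose, in the middle, nearest to the robot
- wax_spatula: spatula with wooden handle, 170 long, lying loose on the robot's left. Origin: middle of its underside
- bottle: amber bottle, 56 across, 120 high, loose, at the back in the middle
- jar: white jar, 64 across, 75 high, loose, on the robot's right

How it is judged:
At the end, for the whole second after the job is handed in: both drawers within 5 mm of fully shut, the lid within 0.05 rad (7 mm at its edge) of shut, and every loose thing within 30 mm of where it stood (value of joint each of drawer_left, drawer_right below 0.005 m and value of joint lid below 0.05 rad and distance of each of cast_mid, denture, cast_top, mixing_cup, wax_spatula, bottle, jar from where it was at the start of the episode below 0.03 m); the robot touches nothing.
It fails at once if a loose thing is lifted, carried or pushed more than 30 mm (distance of any of cast_mid, denture, cast_top, mixing_cup, wax_spatula, bottle, jar from where it was at the start of the episode above 0.03 m).
It fails at once if the fingers press inside a drawer (more than 1 N) (contact force between the fingers and drawer_left_c1 above 1 N or contact force between the fingers and drawer_left_c2 above 1 N or contact force between the fingers and drawer_left_c3 above 1 N or contact force between the fingers and drawer_left_c4 above 1 N or contact force between the fingers and drawer_left_c5 above 1 N or contact force between the fingers and drawer_right_c1 above 1 N or contact force between the fingers and drawer_right_c2 above 1 N or contact force between the fingers and drawer_right_c3 above 1 N or contact force between the fingers and drawer_right_c4 above 1 N or contact force between the fingers and drawer_right_c5 above 1 N).
It fails at once if the lid is pinched: the fingers press on its inner padding (more than 1 N) (contact force between the fingers and lid_c1 above 1 N).
It fails at once if a drawer is pulled out beyond 100 mm or the lid pushed back beyond 1.7 rad (value of joint any of drawer_left, drawer_right above 0.1 m or value of joint lid above 1.7 rad).
It fails at once if slammed: a drawer faster than 0.6 m/s or the lid faster than 5 rad/s (velocity of joint any of drawer_left, drawer_right below -0.6 m/s or velocity of joint lid below -5 rad/s).
It also fails if it takes over 70 s, if anything falls off the work surface, if the arm or the gripper's body presses on something with over 40 N, if the wrist force passes 120 N, or if a joint passes its speed limit or range.

## Working session

There is one attempt and no reset: what is moved stays moved. The work goes in short steps, Python scripts to look and compute and a tool call to move; the robot and the scene stay as the last step left them, time stands still between calls to the robot, and variables do not carry over. Pictures are saved under pics/ and viewed, at most 10 in all, crops included, and the job is handed in when it is done.

Besides the shell and the picture viewer there is one more tool, called after "Emit:" by a JSON object that holds its "fn" and its "kwargs", one argument or row to a line. step_arm: Moves the arm, as the interface text tells. Its arguments: {"type":"object","properties":{"moves":{"type":"array","items":{"type":"object","properties":{"dx":{"type":"number"},"dy":{"type":"number"},"dz":{"type":"number"},"turn":{"type":"number"},"jaw":{"type":"number"}}}},"squeeze":{"type":"number"}},"required":["moves"]}

```bash
mkdir -p pics
python3 - <<'E'
from rig import manip
import cv2,numpy as np
s=manip.state(); print({k:np.round(s[k],3).tolist() for k in ['time','ee_pos','tcp_rot','contact_force','width']})
for c in ['top','side']:
    im=manip.get_image(c); cv2.imwrite(f'pics/{c}0.png',im['pixels'])
    np.savez(f'{c}0.npz',**{k:v for k,v in im.items()})
    for l in ['cabinet','drawer_left_front','drawer_right_front','case','lid_hinge','lid_edge','cast_mid','denture','cast_top','mixing_cup','wax_spatula','bottle','jar']:
        print(c,l,[(np.round(d['point'],3).tolist(),round(d['score'],2)) for d in manip.mark_of(l,c)[:2]])
E
```

```text
{'time': 0.0, 'ee_pos': [0.168, 0.627, 0.23], 'tcp_rot': [-0.0, 0.131, 0.991, -0.001], 'contact_force': [0.752, 0.438, -0.02], 'width': 0.086}
top cabinet [([0.644, 0.291, 0.001], 0.76), ([0.698, -0.006, -0.0], 0.3)]
top drawer_left_front [([0.485, 0.355, 0.049], 0.72), ([0.694, -0.236, 0.075], 0.35)]
top drawer_right_front [([0.506, 0.239, 0.05], 0.87)]
top case [([0.627, -0.251, -0.002], 0.8)]
top lid_hinge [([0.695, -0.234, 0.075], 0.88)]
top lid_edge [([0.532, -0.005, -0.001], 0.67), ([0.638, -0.248, 0.211], 0.65)]
top cast_mid [([0.698, -0.237, 0.073], 0.57), ([0.532, -0.004, -0.002], 0.53)]
top denture [([0.698, -0.009, -0.0], 0.5)]
top cast_top [([0.688, 0.309, 0.106], 0.6)]
top mixing_cup [([0.408, 0.013, 0.001], 0.57), ([0.646, 0.29, 0.004], 0.3)]
top wax_spatula [([0.544, 0.508, 0.001], 0.76)]
top bottle [([0.79, -0.022, 0.004], 0.7)]
top jar [([0.5, -0.505, 0.001], 0.59)]
side cabinet [([0.646, 0.289, -0.005], 0.89)]
side drawer_left_front [([0.484, 0.36, 0.048], 0.68), ([0.636, -0.246, 0.215], 0.29)]
side drawer_right_front [([0.503, 0.245, 0.048], 0.83)]
side case [([0.624, -0.245, 0.004], 0.93), ([0.697, -0.006, 0.006], 0.25)]
side lid_hinge [([0.706, -0.236, 0.08], 0.67), ([0.787, -0.014, -0.002], 0.31)]
side lid_edge [([0.636, -0.243, 0.216], 0.71)]
side cast_mid [([0.534, -0.001, -0.003], 0.76)]
side denture [([0.695, -0.006, 0.003], 0.77), ([0.624, -0.245, 0.001], 0.22)]
side cast_top [([0.696, 0.308, 0.101], 0.5)]
side mixing_cup [([0.409, 0.012, -0.0], 0.61)]
side wax_spatula []
side bottle [([0.79, -0.015, -0.003], 0.89)]
side jar [([0.5, -0.502, -0.002], 0.7)]
```

View pics/top0.png

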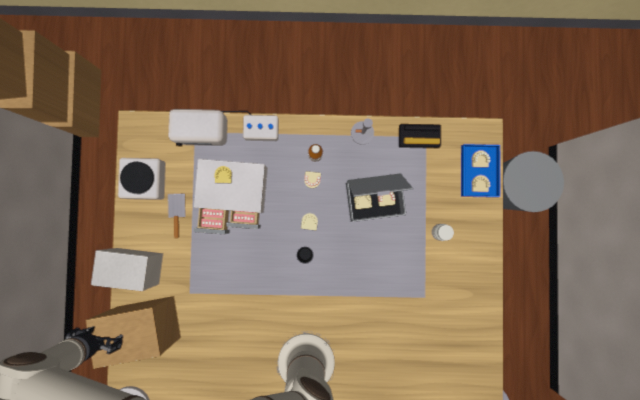

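View pics/side0.png

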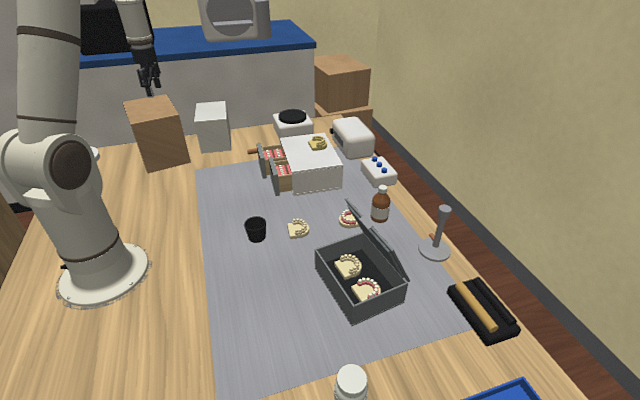

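Run:
```python
import numpy as np,cv2
d=np.load('top0.npz');Z=d['range_z'];K=d['intrinsics'];R=d['R'];t=d['t']
v,u=np.mgrid[:400,:640];P=np.stack([(u-K[0,2])/K[0,0]*Z,(v-K[1,2])/K[1,1]*Z,Z],-1)
W=(P-t)@R
ok=Z>0
# cabinet top & drawer panel tops
m=ok&(abs(W[...,2]-.1)<.006)&(W[...,1]>.1)&(W[...,1]<.5)&(W[...,0]>.4)
r=cv2.minAreaRect(W[m][:,:2].astype(np.float32)*1000);print('cab+top',r,cv2.boxPoints(r).round())
m2=ok&(abs(W[...,2]-.094)<.005)&(W[...,1]>.15)&(W[...,1]<.45)&(W[...,0]<.53)&(W[...,0]>.44)
q=W[m2]
for y in np.arange(.17,.44,.015):
    s=q[abs(q[:,1]-y)<.0075]
    if len(s):print(round(y,3),s[:,0].min().round(3),s[:,0].max().round(3),s[:,2].mean().round(3),len(s))
# lid
m3=ok&(W[...,1]<-.1)&(W[...,1]>-.4)&(W[...,2]>.1)&(W[...,0]>.55)&(W[...,0]<.8)
L=W[m3];print('lid',L.min(0),L.max(0))
c=L.mean(0);_,_,vt=np.linalg.svd(L-c,full_matrices=False);print(c,vt)
e=L[L[:,2]>.2];print('edge y',e[:,1].min(),e[:,1].max())
```

```text
cab+top ((721.6214599609375, 316.7080383300781), (485.8274841308594, 298.3227844238281), 14.561114311218262) [[449. 400.]
 [524. 111.]
 [994. 233.]
 [919. 522.]]
0.185 0.504 0.515 0.096 5
0.2 0.503 0.514 0.094 18
0.215 0.503 0.518 0.093 20
0.23 0.506 0.517 0.094 14
0.245 0.506 0.517 0.094 16
0.26 0.506 0.52 0.094 17
0.275 0.509 0.52 0.094 18
0.29 0.509 0.52 0.094 13
0.305 0.483 0.494 0.093 12
0.32 0.483 0.494 0.093 16
0.335 0.483 0.497 0.094 16
0.35 0.482 0.497 0.094 18
0.365 0.486 0.497 0.094 18
0.38 0.485 0.496 0.094 15
0.395 0.485 0.5 0.093 17
0.41 0.488 0.499 0.095 12
lid [ 0.61843539 -0.34047312  0.10003527] [ 0.70560715 -0.13797666  0.21855818]
[ 0.65863172 -0.24001498  0.16516209] [[-0.14277535  0.98974117 -0.00525555]
 [-0.45821885 -0.06139198  0.8867167 ]
 [ 0.87729738  0.12900948  0.46228332]]
edge y -0.34047311712025924 -0.14603217941353358
```

The top view shows the cabinet at px (195-265, 160-212), with both drawers out at (211,220) and (244,218). The raised lid is at (378,184). The side view agrees with this, and the cup and casts stand clear of the front of the cabinet.

I'll start with the left drawer, with the fingers shut and staged in front of it.

Emit:
{"fn": "step_arm", "kwargs": {
  "moves": [
    {"dz": -0.5, "jaw": 0},
    {"dx": -0.6, "dy": -0.35, "dz": -0.6, "turn": 0, "jaw": 0},
    {"dx": -1.3, "dy": -0.8, "dz": -0.6, "turn": -0.5, "jaw": 0},
    {"dx": -2.1, "dy": -1.3, "dz": -0.6, "turn": -1, "jaw": 0},
    {"dx": -2.9, "dy": -1.8, "dz": -0.5, "turn": -1.5, "jaw": 0},
    {"dx": -3.7, "dy": -2.3, "dz": -0.3, "turn": -1.5, "jaw": 0},
    {"dx": -4.5, "dy": -2.8, "dz": 0, "turn": -1.5, "jaw": 0},
    {"dx": -5.2, "dy": -3.2, "dz": 0.5, "turn": -1.5, "jaw": 0},
    {"dx": -5.2, "dy": -3.2, "dz": 1.0, "turn": -1.5, "jaw": 0},
    {"dx": -5.2, "dy": -3.2, "dz": 1.3, "turn": -1.5, "jaw": 0}
  ]
}}

```text
invalid input
```

Emit:
{"fn": "step_arm", "kwargs": {
  "moves": [
    {"dx": 0, "dy": 0, "dz": -0.5, "turn": 0, "jaw": 0},
    {"dx": -0.6, "dy": -0.35, "dz": -0.6, "turn": 0, "jaw": 0},
    {"dx": -1.3, "dy": -0.8, "dz": -0.6, "turn": -0.5, "jaw": 0},
    {"dx": -2.1, "dy": -1.3, "dz": -0.6, "turn": -1, "jaw": 0},
    {"dx": -2.9, "dy": -1.8, "dz": -0.5, "turn": -1.5, "jaw": 0},
    {"dx": -3.7, "dy": -2.3, "dz": -0.3, "turn": -1.5, "jaw": 0},
    {"dx": -4.5, "dy": -2.8, "dz": 0, "turn": -1.5, "jaw": 0},
    {"dx": -5.2, "dy": -3.2, "dz": 0.5, "turn": -1.5, "jaw": 0},
    {"dx": -5.2, "dy": -3.2, "dz": 1.0, "turn": -1.5, "jaw": 0},
    {"dx": -5.2, "dy": -3.2, "dz": 1.3, "turn": -1.5, "jaw": 0}
  ]
}}

```text
time: 2.65
ee_pos: [0.4197, 0.3608, 0.1519]
tcp_rot: [-0.001, 0.027, 1.0, -0.0]
contact_force: [-0.5, 0.8, -0.5]
width: 0.0004
gripper_force: 0.0
```

Emit:
{"fn": "step_arm", "kwargs": {
  "moves": [
    {"dx": 0, "dy": 0, "dz": 0.5, "turn": 0, "jaw": 0},
    {"dx": 0, "dy": 0, "dz": 1.0, "turn": 0, "jaw": 0},
    {"dx": 0, "dy": 0, "dz": 1.4, "turn": 0, "jaw": 0},
    {"dx": 0, "dy": 0, "dz": 1.65, "turn": 0, "jaw": 0},
    {"dx": -0.2, "dy": 0, "dz": 1.65, "turn": 0, "jaw": 0},
    {"dx": -0.4, "dy": 0, "dz": 1.65, "turn": 0, "jaw": 0},
    {"dx": -0.6, "dy": 0, "dz": 1.65, "turn": 0, "jaw": 0},
    {"dx": -0.75, "dy": 0, "dz": 1.65, "turn": 0, "jaw": 0},
    {"dx": -0.9, "dy": 0, "dz": 1.65, "turn": 0, "jaw": 0},
    {"dx": -1.05, "dy": 0, "dz": 1.65, "turn": 0, "jaw": 0}
  ]
}}

```text
time: 3.9
ee_pos: [0.4827, 0.3583, 0.0542]
tcp_rot: [-0.0, 0.026, 1.0, -0.0]
contact_force: [-1.4, -0.3, 1.0]
width: -0.0
gripper_force: 0.0
```

Emit:
{"fn": "step_arm", "kwargs": {
  "moves": [
    {"dx": -0.1, "dy": 0, "dz": 0, "turn": 0, "jaw": 0},
    {"dx": -0.2, "dy": 0, "dz": 0, "turn": 0, "jaw": 0},
    {"dx": -0.3, "dy": 0, "dz": 0, "turn": 0, "jaw": 0},
    {"dx": -0.4, "dy": 0, "dz": 0, "turn": 0, "jaw": 0},
    {"dx": -0.5, "dy": 0, "dz": 0, "turn": 0, "jaw": 0},
    {"dx": -0.6, "dy": 0, "dz": 0, "turn": 0, "jaw": 0},
    {"dx": -0.7, "dy": 0, "dz": 0, "turn": 0, "jaw": 0},
    {"dx": -0.75, "dy": 0, "dz": 0, "turn": 0, "jaw": 0},
    {"dx": -0.8, "dy": 0, "dz": 0, "turn": 0, "jaw": 0},
    {"dx": -0.8, "dy": 0, "dz": 0, "turn": 0, "jaw": 0}
  ]
}}

```text
time: 5.15
ee_pos: [0.5312, 0.356, 0.0544]
tcp_rot: [0.0, 0.026, 1.0, 0.0]
contact_force: [0.0, 0.4, -0.2]
width: 0.0001
gripper_force: 0.0
```

Emit:
{"fn": "step_arm", "kwargs": {
  "moves": [
    {"dx": -0.04, "dy": 0, "dz": 0, "turn": 0, "jaw": 0},
    {"dx": -0.08, "dy": 0, "dz": 0, "turn": 0, "jaw": 0},
    {"dx": -0.12, "dy": 0, "dz": 0, "turn": 0, "jaw": 0},
    {"dx": -0.15, "dy": 0, "dz": 0, "turn": 0, "jaw": 0},
    {"dx": -0.18, "dy": 0, "dz": 0, "turn": 0, "jaw": 0},
    {"dx": -0.2, "dy": 0, "dz": 0, "turn": 0, "jaw": 0},
    {"dx": -0.22, "dy": 0, "dz": 0, "turn": 0, "jaw": 0},
    {"dx": -0.24, "dy": 0, "dz": 0, "turn": 0, "jaw": 0},
    {"dx": -0.26, "dy": 0, "dz": 0, "turn": 0, "jaw": 0},
    {"dx": -0.26, "dy": 0, "dz": 0, "turn": 0, "jaw": 0}
  ]
}}

```text
time: 6.4
ee_pos: [0.5452, 0.3552, 0.054]
tcp_rot: [-0.001, 0.026, 1.0, -0.0]
contact_force: [-5.5, -1.2, 1.9]
width: -0.0001
gripper_force: 0.0
```

Emit:
{"fn": "step_arm", "kwargs": {
  "moves": [
    {"dx": -0.03, "dy": 0, "dz": 0, "turn": 0, "jaw": 0},
    {"dx": -0.05, "dy": 0, "dz": 0, "turn": 0, "jaw": 0},
    {"dx": -0.05, "dy": 0, "dz": 0, "turn": 0, "jaw": 0},
    {"dx": -0.05, "dy": 0, "dz": 0, "turn": 0, "jaw": 0},
    {"dx": -0.05, "dy": 0, "dz": 0, "turn": 0, "jaw": 0},
    {"dx": -0.05, "dy": 0, "dz": 0, "turn": 0, "jaw": 0},
    {"dx": -0.05, "dy": 0, "dz": 0, "turn": 0, "jaw": 0},
    {"dx": -0.05, "dy": 0, "dz": 0, "turn": 0, "jaw": 0},
    {"dx": -0.05, "dy": 0, "dz": 0, "turn": 0, "jaw": 0},
    {"dx": -0.05, "dy": 0, "dz": 0, "turn": 0, "jaw": 0}
  ]
}}

```text
time: 7.65
ee_pos: [0.5452, 0.3554, 0.0536]
tcp_rot: [-0.003, 0.025, 1.0, -0.001]
contact_force: [-10.6, -0.2, 3.9]
width: -0.0004
gripper_force: 0.0
```

Emit:
{"fn": "step_arm", "kwargs": {
  "moves": [
    {"dx": 0.2, "dy": 0, "dz": 0, "turn": 0, "jaw": 0},
    {"dx": 0.6, "dy": 0, "dz": 0, "turn": 0, "jaw": 0},
    {"dx": 1.1, "dy": 0, "dz": 0, "turn": 0, "jaw": 0},
    {"dx": 1.5, "dy": 0, "dz": 0, "turn": 0, "jaw": 0},
    {"dx": 1.5, "dy": -0.5, "dz": 0, "turn": 0, "jaw": 0},
    {"dx": 1.5, "dy": -1.0, "dz": 0, "turn": 0, "jaw": 0},
    {"dx": 1.5, "dy": -1.5, "dz": 0, "turn": 0, "jaw": 0},
    {"dx": 1.5, "dy": -1.9, "dz": 0, "turn": 0, "jaw": 0},
    {"dx": 1.3, "dy": -1.93, "dz": 0, "turn": 0, "jaw": 0},
    {"dx": 1.1, "dy": -1.93, "dz": 0, "turn": 0, "jaw": 0}
  ]
}}

```text
time: 8.9
ee_pos: [0.4793, 0.2434, 0.0549]
tcp_rot: [0.001, 0.026, 1.0, 0.001]
contact_force: [-0.7, 0.4, -0.2]
width: -0.0
gripper_force: 0.0
```

Run:
```python
from rig import manip
import cv2,numpy as np
im=manip.get_image('top'); cv2.imwrite('pics/top1.png',im['pixels'])
for l in ['cabinet','drawer_left_front','drawer_right_front']:
    print(l,[(np.round(d['point'],3).tolist(),round(d['score'],2)) for d in manip.mark_of(l,'top')[:2]])
Z=im['range_z'];K=im['intrinsics'];R=im['R'];t=im['t']
v,u=np.mgrid[:400,:640];W=(np.stack([(u-K[0,2])/K[0,0]*Z,(v-K[1,2])/K[1,1]*Z,Z],-1)-t)@R
q=W[(Z>0)&(abs(W[...,2]-.097)<.008)&(W[...,1]>.15)&(W[...,1]<.45)&(W[...,0]<.7)&(W[...,0]>.44)]
for y in np.arange(.185,.42,.03):
    s=q[abs(q[:,1]-y)<.01]
    if len(s):print(round(y,3),s[:,0].min().round(3),len(s))
```

```text
cabinet [([0.646, 0.291, 0.002], 0.87)]
drawer_left_front [([0.558, 0.351, 0.05], 0.51)]
drawer_right_front [([0.505, 0.237, 0.049], 0.62)]
0.185 0.504 216
0.215 0.489 224
0.245 0.51 207
0.275 0.516 181
0.305 0.555 165
0.335 0.555 167
0.365 0.557 216
0.395 0.561 207
```

The left drawer is shut: the force rose to 10 N with no motion, and its front is level with the cabinet. Next is the right drawer.

Emit:
{"fn": "step_arm", "kwargs": {
  "moves": [
    {"dx": -0.12, "dy": -0.04, "dz": 0, "turn": 0, "jaw": 0},
    {"dx": -0.24, "dy": -0.04, "dz": 0, "turn": 0, "jaw": 0},
    {"dx": -0.36, "dy": -0.04, "dz": 0, "turn": 0, "jaw": 0},
    {"dx": -0.48, "dy": -0.04, "dz": 0, "turn": 0, "jaw": 0},
    {"dx": -0.6, "dy": -0.04, "dz": 0, "turn": 0, "jaw": 0},
    {"dx": -0.7, "dy": -0.04, "dz": 0, "turn": 0, "jaw": 0},
    {"dx": -0.78, "dy": -0.04, "dz": 0, "turn": 0, "jaw": 0},
    {"dx": -0.85, "dy": -0.04, "dz": 0, "turn": 0, "jaw": 0},
    {"dx": -0.9, "dy": -0.04, "dz": 0, "turn": 0, "jaw": 0},
    {"dx": -0.9, "dy": -0.04, "dz": 0, "turn": 0, "jaw": 0}
  ]
}}

```text
time: 10.35
ee_pos: [0.5317, 0.2376, 0.0544]
tcp_rot: [0.0, 0.026, 1.0, 0.0]
contact_force: [0.0, -0.6, -0.6]
width: -0.0003
gripper_force: 0.0
```

Emit:
{"fn": "step_arm", "kwargs": {
  "moves": [
    {"dx": -0.03, "dy": 0, "dz": 0, "turn": 0, "jaw": 0},
    {"dx": -0.06, "dy": 0, "dz": 0, "turn": 0, "jaw": 0},
    {"dx": -0.09, "dy": 0, "dz": 0, "turn": 0, "jaw": 0},
    {"dx": -0.12, "dy": 0, "dz": 0, "turn": 0, "jaw": 0},
    {"dx": -0.15, "dy": 0, "dz": 0, "turn": 0, "jaw": 0},
    {"dx": -0.18, "dy": 0, "dz": 0, "turn": 0, "jaw": 0},
    {"dx": -0.2, "dy": 0, "dz": 0, "turn": 0, "jaw": 0},
    {"dx": -0.2, "dy": 0, "dz": 0, "turn": 0, "jaw": 0},
    {"dx": -0.2, "dy": 0, "dz": 0, "turn": 0, "jaw": 0},
    {"dx": -0.2, "dy": 0, "dz": 0, "turn": 0, "jaw": 0}
  ]
}}

```text
time: 11.6
ee_pos: [0.5379, 0.2372, 0.053]
tcp_rot: [-0.004, 0.025, 1.0, -0.001]
contact_force: [-11.6, 0.9, 3.8]
width: 0.0002
gripper_force: 0.0
```

The right drawer is shut too, with 11.6 N at the stop. Next I back off, go up and over, and come down behind the lid.

Emit:
{"fn": "step_arm", "kwargs": {
  "moves": [
    {"dx": 0.3, "dy": 0, "dz": 0, "turn": 0, "jaw": 0},
    {"dx": 0.9, "dy": 0, "dz": 0, "turn": 0, "jaw": 0},
    {"dx": 1.0, "dy": 0, "dz": -0.8, "turn": 0, "jaw": 0},
    {"dx": 1.0, "dy": 0, "dz": -1.7, "turn": 0, "jaw": 0},
    {"dx": 1.0, "dy": 0, "dz": -2.6, "turn": 0, "jaw": 0},
    {"dx": 1.0, "dy": -0.3, "dz": -3.4, "turn": 0, "jaw": 0},
    {"dx": 0.7, "dy": -0.9, "dz": -4.0, "turn": -0.3, "jaw": 0},
    {"dx": 0.3, "dy": -1.7, "dz": -4.2, "turn": -0.6, "jaw": 0},
    {"dx": -0.2, "dy": -2.5, "dz": -4.2, "turn": -0.9, "jaw": 0},
    {"dx": -0.7, "dy": -3.3, "dz": -4.2, "turn": -1.4, "jaw": 0}
  ]
}}

```text
time: 12.85
ee_pos: [0.5761, 0.0351, 0.3073]
tcp_rot: [0.001, -0.073, 0.997, -0.0]
contact_force: [0.9, -0.1, 0.8]
width: 0.0001
gripper_force: 0.0
```

```bash
cat > go.py <<'E'
import sys,numpy as np
from scipy.spatial.transform import Rotation as Ro
from rig import manip
s=manip.state();q=s['tcp_rot'];R=Ro.from_quat([q[1],q[2],q[3],q[0]])
print(np.round(s['ee_pos'],4),np.round(s['contact_force'],1),R.as_matrix().round(3)[:,0])
for a in sys.argv[1:]:
    print(a,(R.inv().apply(np.array(eval(a))-s['ee_pos'])/.06).round(2))
E
python3 go.py '(.735,-.233,.30)' '(.735,-.233,.18)'
python3 - <<'E'
from rig import manip
import numpy as np
manip.get_image('top')
for l in ['drawer_left_front','drawer_right_front','lid_hinge','lid_edge','case']:
    print(l,[(np.round(d['point'],3).tolist(),round(d['score'],2)) for d in manip.mark_of(l,'top')[:2]])
E
```

```text
[0.5761 0.0351 0.3073] [ 0.9 -0.1  0.8] [-0.989 -0.145 -0.003]
(.735,-.233,.30) [-1.97 -4.8   0.13]
(.735,-.233,.18) [-1.97 -4.8   2.13]
drawer_left_front [([0.558, 0.352, 0.05], 0.71), ([0.698, -0.012, 0.005], 0.56)]
drawer_right_front [([0.551, 0.231, 0.05], 0.69), ([0.535, -0.006, 0.003], 0.2)]
lid_hinge [([0.698, -0.234, 0.074], 0.66)]
lid_edge [([0.64, -0.249, 0.209], 0.82)]
case [([0.628, -0.252, -0.006], 0.83)]
```

Emit:
{"fn": "step_arm", "kwargs": {
  "moves": [
    {"dx": -0.4, "dy": -0.8, "dz": 0, "turn": 0, "jaw": 0},
    {"dx": -0.8, "dy": -1.6, "dz": 0, "turn": 0, "jaw": 0},
    {"dx": -1.2, "dy": -2.4, "dz": 0, "turn": 0, "jaw": 0},
    {"dx": -1.6, "dy": -3.2, "dz": 0, "turn": 0, "jaw": 0},
    {"dx": -1.97, "dy": -4.0, "dz": 0, "turn": 0, "jaw": 0},
    {"dx": -1.97, "dy": -4.8, "dz": 0, "turn": 0, "jaw": 0},
    {"dx": -1.97, "dy": -4.8, "dz": 0.5, "turn": 0, "jaw": 0},
    {"dx": -1.97, "dy": -4.8, "dz": 1.1, "turn": 0, "jaw": 0},
    {"dx": -1.97, "dy": -4.8, "dz": 1.7, "turn": 0, "jaw": 0},
    {"dx": -1.97, "dy": -4.8, "dz": 2.1, "turn": 0, "jaw": 0}
  ]
}}

```text
time: 14.4
ee_pos: [0.7325, -0.2281, 0.1781]
tcp_rot: [-0.001, -0.073, 0.997, 0.001]
contact_force: [-0.2, -0.1, -0.6]
width: -0.0003
gripper_force: 0.0
```

Run:
```python
import numpy as np
from rig import manip
s=manip.state();p=np.array(s['ee_pos']);print(p.round(4))
ex=np.array([.9898,.1425,0]);h=np.array([.700,-.237,.075])
for a in np.arange(1.1,-.01,-.1):
    r=.12
    P=h+ex*(-r*np.cos(a)+.006*np.sin(a)+.012)+np.array([0,0,r*np.sin(a)+.006*np.cos(a)])
    D=P-p; print(round(a,2),P.round(3),'dx',round(-D@ex/.06,2),'dz',round(-D[2]/.06,2))
```

```text
[ 0.7325 -0.2281  0.1781]
1.1 [ 0.663 -0.242  0.185] dx 1.18 dz -0.11
1.0 [ 0.653 -0.244  0.179] dx 1.35 dz -0.02
0.9 [ 0.643 -0.245  0.173] dx 1.52 dz 0.09
0.8 [ 0.633 -0.247  0.165] dx 1.68 dz 0.21
0.7 [ 0.625 -0.248  0.157] dx 1.82 dz 0.35
0.6 [ 0.617 -0.249  0.148] dx 1.95 dz 0.51
0.5 [ 0.61  -0.25   0.138] dx 2.06 dz 0.67
0.4 [ 0.605 -0.251  0.127] dx 2.16 dz 0.85
0.3 [ 0.6   -0.251  0.116] dx 2.24 dz 1.03
0.2 [ 0.597 -0.252  0.105] dx 2.3 dz 1.22
0.1 [ 0.594 -0.252  0.093] dx 2.34 dz 1.42
-0.0 [ 0.593 -0.252  0.081] dx 2.36 dz 1.62
```

Emit:
{"fn": "step_arm", "kwargs": {
  "moves": [
    {"dx": 0.3, "dy": 0, "dz": -0.1, "turn": 0, "jaw": 0},
    {"dx": 0.6, "dy": 0, "dz": -0.1, "turn": 0, "jaw": 0},
    {"dx": 0.85, "dy": 0, "dz": -0.1, "turn": 0, "jaw": 0},
    {"dx": 1.05, "dy": 0, "dz": -0.1, "turn": 0, "jaw": 0},
    {"dx": 1.18, "dy": 0, "dz": -0.1, "turn": 0, "jaw": 0},
    {"dx": 1.27, "dy": 0, "dz": -0.06, "turn": 0, "jaw": 0},
    {"dx": 1.35, "dy": 0, "dz": -0.02, "turn": 0, "jaw": 0},
    {"dx": 1.43, "dy": 0, "dz": 0.03, "turn": 0, "jaw": 0},
    {"dx": 1.52, "dy": 0, "dz": 0.09, "turn": 0, "jaw": 0},
    {"dx": 1.6, "dy": 0, "dz": 0.15, "turn": 0, "jaw": 0}
  ]
}}

```text
time: 15.65
ee_pos: [0.6374, -0.245, 0.1709]
tcp_rot: [-0.0, -0.071, 0.997, 0.0]
contact_force: [0.2, -0.7, 0.4]
width: 0.0002
gripper_force: 0.5
```

Run:
```python
from rig import manip
import cv2,numpy as np
s=manip.state();print(s['ee_pos'],s['contact_force'])
im=manip.get_image('side'); cv2.imwrite('pics/side2.png',im['pixels'][150:350,250:500].repeat(3,0).repeat(3,1)[:600,:750])
print([(np.round(d['point'],3).tolist(),round(d['score'],2)) for d in manip.mark_of('lid_edge','side')[:2]])
```

```text
[ 0.63736837 -0.24501747  0.17090781] [ 0.23264335 -0.73210048  0.40581569]
[([0.611, -0.25, 0.202], 0.61)]
```

View pics/side2.png

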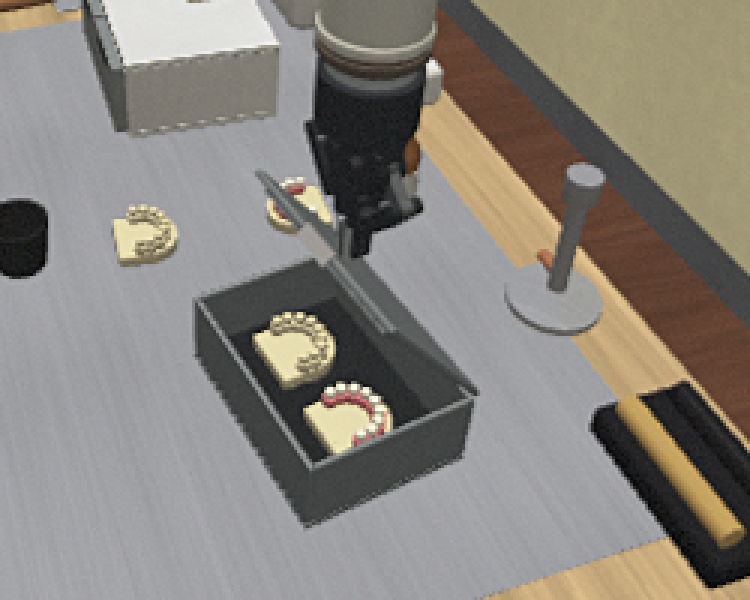

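The fingers sit behind the lid's outer face, at about px (345,240) in the crop, and the lid is following them down. Both drawers look flush at (105,70). I'll continue along the arc.

Emit:
{"fn": "step_arm", "kwargs": {
  "moves": [
    {"dx": 0.08, "dy": 0, "dz": 0.06, "turn": 0, "jaw": 0},
    {"dx": 0.15, "dy": 0, "dz": 0.13, "turn": 0, "jaw": 0},
    {"dx": 0.22, "dy": 0, "dz": 0.2, "turn": 0, "jaw": 0},
    {"dx": 0.29, "dy": 0, "dz": 0.28, "turn": 0, "jaw": 0},
    {"dx": 0.35, "dy": 0, "dz": 0.36, "turn": 0, "jaw": 0},
    {"dx": 0.41, "dy": 0, "dz": 0.44, "turn": 0, "jaw": 0},
    {"dx": 0.46, "dy": 0, "dz": 0.52, "turn": 0, "jaw": 0},
    {"dx": 0.51, "dy": 0, "dz": 0.61, "turn": 0, "jaw": 0},
    {"dx": 0.56, "dy": 0, "dz": 0.7, "turn": 0, "jaw": 0},
    {"dx": 0.6, "dy": 0, "dz": 0.79, "turn": 0, "jaw": 0}
  ]
}}

```text
time: 17.0
ee_pos: [0.6018, -0.2501, 0.1234]
tcp_rot: [-0.0, -0.072, 0.997, 0.0]
contact_force: [0.0, -0.1, 0.8]
width: 0.0
gripper_force: 0.4
```

Emit:
{"fn": "step_arm", "kwargs": {
  "moves": [
    {"dx": 0.04, "dy": 0, "dz": 0.09, "turn": 0, "jaw": 0},
    {"dx": 0.07, "dy": 0, "dz": 0.18, "turn": 0, "jaw": 0},
    {"dx": 0.1, "dy": 0, "dz": 0.27, "turn": 0, "jaw": 0},
    {"dx": 0.12, "dy": 0, "dz": 0.36, "turn": 0, "jaw": 0},
    {"dx": 0.14, "dy": 0, "dz": 0.45, "turn": 0, "jaw": 0},
    {"dx": 0.15, "dy": 0, "dz": 0.53, "turn": 0, "jaw": 0},
    {"dx": 0.16, "dy": 0, "dz": 0.6, "turn": 0, "jaw": 0},
    {"dx": 0.16, "dy": 0, "dz": 0.65, "turn": 0, "jaw": 0},
    {"dx": 0.16, "dy": 0, "dz": 0.68, "turn": 0, "jaw": 0},
    {"dx": 0.16, "dy": 0, "dz": 0.68, "turn": 0, "jaw": 0}
  ]
}}

```text
time: 18.25
ee_pos: [0.5927, -0.2513, 0.0829]
tcp_rot: [0.0, -0.072, 0.997, 0.0]
contact_force: [-0.0, -0.5, -0.2]
width: 0.0005
gripper_force: 0.0
```

Now a gentle press down onto the stop, then back up.

Emit:
{"fn": "step_arm", "kwargs": {
  "moves": [
    {"dx": 0, "dy": 0, "dz": 0.02, "turn": 0, "jaw": 0},
    {"dx": 0, "dy": 0, "dz": 0.04, "turn": 0, "jaw": 0},
    {"dx": 0, "dy": 0, "dz": 0.06, "turn": 0, "jaw": 0},
    {"dx": 0, "dy": 0, "dz": 0.08, "turn": 0, "jaw": 0},
    {"dx": 0, "dy": 0, "dz": 0.1, "turn": 0, "jaw": 0},
    {"dx": 0, "dy": 0, "dz": 0.1, "turn": 0, "jaw": 0},
    {"dx": 0, "dy": 0, "dz": 0.1, "turn": 0, "jaw": 0},
    {"dx": 0, "dy": 0, "dz": 0.1, "turn": 0, "jaw": 0},
    {"dx": 0, "dy": 0, "dz": 0.1, "turn": 0, "jaw": 0},
    {"dx": 0, "dy": 0, "dz": 0.1, "turn": 0, "jaw": 0}
  ]
}}

```text
time: 19.5
ee_pos: [0.593, -0.2515, 0.0813]
tcp_rot: [0.0, -0.072, 0.997, -0.0]
contact_force: [-10.0, 3.5, 25.7]
width: -0.0
gripper_force: 13.2
```

Emit:
{"fn": "step_arm", "kwargs": {
  "moves": [
    {"dx": 0, "dy": 0, "dz": -0.2, "turn": 0, "jaw": 0},
    {"dx": 0, "dy": 0, "dz": -0.8, "turn": 0, "jaw": 0},
    {"dx": 0, "dy": 0, "dz": -1.6, "turn": 0, "jaw": 0},
    {"dx": 0, "dy": 0, "dz": -2.5, "turn": 0, "jaw": 0},
    {"dx": 0.5, "dy": 0, "dz": -3.0, "turn": 0, "jaw": 0},
    {"dx": 1.2, "dy": 0, "dz": -3.5, "turn": 0, "jaw": 0},
    {"dx": 1.9, "dy": 0, "dz": -3.7, "turn": 0, "jaw": 0},
    {"dx": 2.4, "dy": 0, "dz": -3.8, "turn": 0, "jaw": 0},
    {"dx": 2.4, "dy": 0, "dz": -3.8, "turn": 0, "jaw": 0},
    {"dx": 2.4, "dy": 0, "dz": -3.8, "turn": 0, "jaw": 0}
  ]
}}

```text
time: 20.75
ee_pos: [0.4508, -0.2718, 0.3052]
tcp_rot: [0.0, -0.072, 0.997, -0.0]
contact_force: [-0.3, 0.7, 0.6]
width: -0.0002
gripper_force: 0.0
```

Run:
```python
from rig import manip
import cv2,numpy as np
im=manip.get_image('top'); cv2.imwrite('pics/top3.png',im['pixels'][100:300,100:500].repeat(2,0).repeat(2,1))
Z=im['range_z'];K=im['intrinsics'];R=im['R'];t=im['t']
v,u=np.mgrid[:400,:640];W=(np.stack([(u-K[0,2])/K[0,0]*Z,(v-K[1,2])/K[1,1]*Z,Z],-1)-t)@R
q=W[(Z>0)&(W[...,2]>.05)&(W[...,2]<.15)&(abs(W[...,1]+.25)<.08)&(abs(W[...,0]-.627)<.06)]
A=np.c_[q[:,:2],np.ones(len(q))];print('lid plane',np.linalg.lstsq(A,q[:,2],rcond=None)[0],np.median(q[:,2]),len(q))
q=W[(Z>0)&(abs(W[...,2]-.097)<.008)&(W[...,1]>.15)&(W[...,1]<.45)&(W[...,0]<.7)&(W[...,0]>.44)]
for y in np.arange(.185,.42,.03):
    s=q[abs(q[:,1]-y)<.01]
    if len(s):print(round(y,3),s[:,0].min().round(3))
for c in ['top','side']:
    if c=='side': manip.get_image(c)
    for l in ['drawer_left_front','drawer_right_front','lid_edge','cast_mid','denture','cast_top','mixing_cup','wax_spatula','bottle','jar']:
        print(c,l,[(np.round(d['point'],3).tolist(),round(d['score'],2)) for d in manip.mark_of(l,c)[:1]])
s=manip.state();print(s['time'],s['ee_pos'],s['contact_force'])
```

```text
lid plane [0.00037491 0.00071647 0.08110118] 0.08116402959601934 1430
0.185 0.547
0.215 0.55
0.245 0.549
0.275 0.552
0.305 0.555
0.335 0.555
0.365 0.557
0.395 0.56
top drawer_left_front [([0.554, 0.353, 0.048], 0.7)]
top drawer_right_front [([0.549, 0.233, 0.051], 0.61)]
top lid_edge [([0.551, -0.257, 0.082], 0.88)]
top cast_mid []
top denture [([0.698, -0.011, 0.002], 0.46)]
top cast_top [([0.407, 0.011, -0.0], 0.62)]
top mixing_cup [([0.408, 0.015, 0.001], 0.57)]
top wax_spatula [([0.544, 0.509, 0.002], 0.72)]
top bottle [([0.789, -0.022, 0.001], 0.77)]
top jar [([0.498, -0.501, 0.0], 0.78)]
side drawer_left_front []
side drawer_right_front []
side lid_edge [([0.549, -0.254, 0.086], 0.76)]
side cast_mid [([0.536, -0.001, -0.002], 0.79)]
side denture [([0.695, -0.006, 0.007], 0.76)]
side cast_top [([0.697, 0.306, 0.1], 0.76)]
side mixing_cup []
side wax_spatula [([0.543, 0.51, 0.004], 0.41)]
side bottle [([0.789, -0.019, -0.001], 0.69)]
side jar [([0.505, -0.501, -0.0], 0.77)]
21.85 [ 0.4501261  -0.27201951  0.30511162] [ 0.16841599 -0.55622675 -0.36309297]
```

View pics/top3.png

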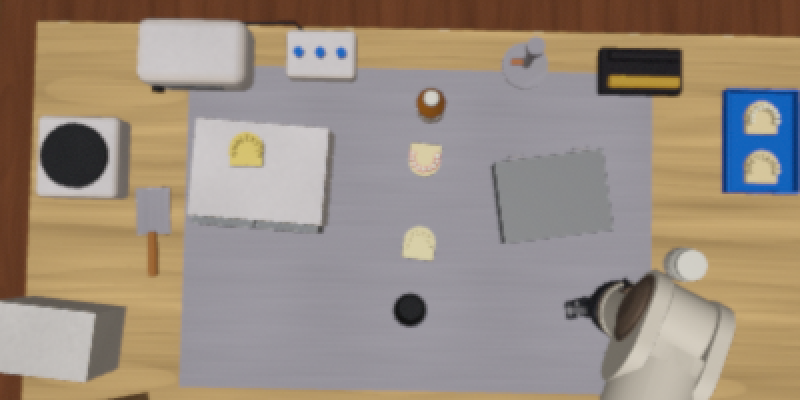

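The lid lies level at z = 0.081, around px (552,195). Both drawer fronts line up with the cabinet front at (258,225). The loose things stand where they did at the start, and the arm is clear of everything.

```bash
python3 -c "
from rig import manip
print(manip.sign_off())"
```

```text
the job is handed in; nothing more can be done
None
```

Both drawers and the lid measured shut, the loose things stood where they were to within a few mm, and the job was handed in at about 22 s; the hand-in returned no verdict.

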